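Lock the glaze sieve's closing ring and run its brush round once

TASK

Get the rotary glaze sieve ready for use. First turn its closing ring clockwise (seen from above) by its lugs until the red lug stands squarely over the yellow tab on the tub, and leave it locked there; then turn the orange-knobbed crank one whole turn clockwise so that its knob ends back beside the white mark. Leave the pots and the clay on the board undisturbed, and let go of everything at the end.

Things in the scene. Friction and masses are not known exactly. Their poses are not given: they have to be found in the camera images.
- board: Fixed beige canvas-covered board, 440 x 680 mm, 12 mm thick, lying on the table under the work. Origin: centre of its underside; z up.
- sieve: Rotary glaze sieve, fixed on the board: blue tub of 176 mm diameter, 104 mm high, with a brass mesh on top (mesh surface at z = 118 mm; all heights given from this origin) inside an aluminium closing ring. Origin: centre of the tub's underside, on the common vertical axis of ring and crank; z up, x points to the yellow locked tab, y to the white park mark.
- locked_mark (a point): Point on the top of the yellow tab (14 mm wide, z = 97 mm) that sticks out of the tub below the ring, 150 mm from the axis. The tab runs radially to 160 mm from the axis, so its end shows beyond a lug that stands over it.
- red_lug (a point): Centre of the top of the ring's red lug: an upright paddle 32 mm radially, 12 mm thick in the direction of turning, with its centre 124 mm from the axis; it stands from z = 122 to z = 170 mm on an arm 18 mm wide that ends 140 mm from the axis.
- black_lug (a point): The same point on the black lug, alike in size, across from the red one on the same ring; either lug may be pushed.
- lock_ring (a joint): Angle of the closing ring (100 mm outer radius, z 106 to 128 mm), rad, growing clockwise seen from above. 0: the red lug is exactly over the yellow tab (locked). It starts open at -1.3 to -0.7, turns from -1.5 to 0.45, so it can overshoot the mark, and stays where it is left; about 4 N at a lug moves it.
- park_mark (a point): Top of the white mark at the edge of the mesh, 10 mm radially by 18 mm, 75 mm from the axis.
- crank_knob (a point): Centre of the top (z = 212 mm) of the crank's upright orange knob, 24 mm diameter, 54 mm tall, which spins freely on its pin, 55 mm from the axis. The steel crank arm lies at z = 146 to 158 mm, with a brush below it.
- crank (a joint): Angle of the crank, rad, growing clockwise seen from above and counting on past a turn. 0: knob beside the white mark; 6.283: there again after one full turn. It starts within 0.15 of 0, turns from -0.35 to 6.85 and stays where it is left; about 2.5 N at the knob turns it.
- bowl: Loose bystander: buff bowl, 116 mm wide, 62 mm high. Origin: centre of its underside.
- cup: Loose bystander: buff cup, 82 mm wide, 75 mm high. Origin: centre of its underside.
- clay_ball: Loose bystander: grey ball of clay with a flat foot, 92 mm wide, 73 mm high. Origin: centre of its underside.
- raw_pot: Loose bystander: grey raw pot, 102 mm wide, on a square dark wooden bat of 110 mm, 82 mm high in all. Origin: centre of the bat's underside.

How it is judged (in metres and radians):
On the way, in this order (a step that is already met when the one before it is completed fails the run):
1. the closing ring is turned to its locked mark (value of joint lock_ring between -0.09 and 0.09 rad), for 0.2 s.
2. with the ring locked, the crank has passed half a turn (value of joint lock_ring between -0.2 and 0.2 rad and value of joint crank above 3.1 rad), for 0.02 s.
3. the crank is back at the white mark after one whole turn (value of joint crank between 6.083 and 6.483 rad), for 0.2 s.
At the end, for the whole second after the job is handed in: Closing ring at rest within 0.09 rad (11 mm at the lug) of its locked mark; crank at rest within 0.2 rad of the white mark after one whole clockwise turn (both under 0.05 rad/s); bowl, cup, clay ball and raw pot upright (0.2 rad) and within 25 mm of their starts (all of step 1 and all of step 3 and velocity of joint lock_ring between -0.05 and 0.05 rad/s and velocity of joint crank between -0.05 and 0.05 rad/s and distance of each of bowl, cup, clay_ball, raw_pot from where it was at the start of the episode below 0.025 m and angle between each of bowl, cup, clay_ball, raw_pot's own z axis and vertical below 0.2 rad); the robot touches nothing.
It fails at once if the crank is turned while the ring is not locked (more than 0.2 rad off its mark with the crank more than 0.7 rad round) (value of joint crank above 0.7 rad and not (value of joint lock_ring between -0.2 and 0.2 rad)).
It fails at once if a pot or the clay is shoved more than 25 mm or tipped by more than 0.2 rad (distance of any of bowl, cup, clay_ball, raw_pot from where it was at the start of the episode above 0.025 m or angle between any of bowl, cup, clay_ball, raw_pot's own z axis and vertical above 0.2 rad).
It also fails if it takes over 64 s, if anything falls off the work surface, if the arm or the gripper's body presses on something with over 40 N, if the wrist force passes 120 N, or if a joint passes its speed limit or range.

ROBOT

A 6-joint arm with a two-finger parallel gripper is mounted at the origin on the work surface. World frame = base frame: x ahead of the robot, y to its left, z up, the work surface at z = 0. Lengths are in m, angles in degrees, forces in N, time in s.
With the tool pointing down it reaches from about 0.35 to 0.975 m from the base axis. Payload 7.1 kg.
Tool frame: the origin (TCP) lies at the centre of the arm's flange, where the gripper is bolted on; the fingertips stand 182 mm ahead of it and the grasp point (between the pads) lies 163 mm ahead of it (robot.pinch_z is the distance from the TCP to the grasp point, in m); z points along the fingers, y is the direction in which the jaws open and shut (so a half turn about z gives the same grasp; the last joint's range is limited). The gripper opens to 88 mm and grips with 3 to 60 N. Pads are 20 mm wide; open, the fingers measure 115 mm over their backs; the gripper's body (75 mm by 178 mm) begins 61 mm behind the grasp point.
Start: joints at [-76.776, 24.242, 93.386, -0, 62.372, -1.089], TCP at [0.155, -0.606, 0.405] pointing down, gripper open.
Joint ranges: [-172.04, 172.04], [-51.8, 120.97], [4.93, 147.93], [-75.15, 255.16], [6.16, 154.13], [-145.62, 145.62]. Speed limits (degrees/s): [136.94, 136.94, 172.46, 180, 180, 180].

INTERFACE

Orientations are given as a 3x3 rotation matrix whose columns are the frame's x, y, z axes.
In Python, from plant import status, cams, ticket, robot gives the robot as it stands. The module is installed in compiled form; this text tells all that it offers.
- The arm moves only by the tool play_rows, never from a script. Its arguments are lists of equal length, an entry for each row: "slide": the shift along the tool's x, y, z in units of 10 cm (1.0 is 10 cm), a list of three; "yaw": the turn about the tool's z in units of 45 degrees (1.0 is 45 degrees). In form: {"slide": [[x, y, z], ...], "yaw": [yaw, ...]}. A call has 1 to 5 rows; each row is the pose to reach, as a shift and turn from the pose commanded when the call began, along the tool's axes at that moment; what a row does not reach only later rows make up. A row lasts 1/12 s, in which the tool goes at most 41.7 mm and 7.16 degrees, less where a joint would pass 70% of its speed; a pose out of reach is approached as far as the arm can. A call with a number of a shift or a turn outside -1 to 1 is refused whole. A call with a gripper value outside its range is refused whole. "fingers" is the gripper's target within -1 to 1 (shut at 1, half-way at 0, fully open at -1), set as the call begins (left out, the last holds). The fingers move at their own pace and stop on an object; "force" is the grip in N (left out, the last holds). Time passes only in rows, so rows that repeat a pose let the fingers close. It gives the time, the measured TCP pose, the force and the opening at its end, in the units of the state.
- status.get_obs(): the state, without advancing time (a new reading comes with each control period).
- cams.grab_frame(name): name is "scene" or "top" or "wrist"; returns a dict with "pixels" (400x640x3 uint8, red, green, blue), "z_map" (400x640 float32, m along the optical axis (not along the pixel's ray), 0 where there is no reading), "camera_matrix" (3x3 intrinsics, pixels), "R" (3x3) and "t" (3): a world point X has camera coordinates R X + t. Camera axes: x right, y down, z forward; pixel columns grow to the right and rows downward; lengths in m; the calibration is good to about 2 mm. A picture is of the moment at which its call begins.
- ticket.hand_in(): hands the job in, once; it reports no verdict.
The state is a dict: "clock": time; "joint_positions": joint angles; "qd": joint speeds; "joint_efforts": joint torques, N m; "tcp_pos": TCP position; "ee_rot": TCP orientation; "contact_force": force on the tool from outside, world axes, zero at the start; "wrist_torque": the same for the moment, N m; "opening": finger opening in m.
Only numpy, scipy, OpenCV 4.12 (cv2) and the standard library are available. Lean on these libraries where they do the work, as an engineer would, in place of code of your own. Each camera call takes 0.05 s, during which the arm holds its last target. There are 200 camera calls.

## Working session

There is one attempt and no reset: what is moved stays moved. The work goes in short steps, Python scripts to look and compute and a tool call to move; the robot and the scene stay as the last step left them, time stands still between calls to the robot, and variables do not carry over. Pictures are saved under pics/ and viewed, about 8 in all and at most 12, crops included, and the job is handed in when it is done.

Besides the shell and the picture viewer there is one more tool, called after "Emit:" as a command line: name --pt "numbers of a row" for each row, then --argument value for the rest. play_rows: Moves the arm, as the interface text tells. Shifts and turns lie within -1 to 1; 1 stands for 10 cm of shift or 45 degrees of turn. Its arguments: {"type":"object","properties":{"slide":{"type":"array"},"yaw":{"type":"array"},"fingers":{"type":"number"},"force":{"type":"number"}},"required":["slide","yaw"]}

```bash
mkdir -p pics
python3 - <<'E'
from plant import status,cams,robot
import cv2,numpy as np
o=status.get_obs();print(o['clock'],o['tcp_pos'],o['ee_rot'],o['opening'],robot.pinch_z)
for n in ['top','scene']:
    f=cams.grab_frame(n);cv2.imwrite(f'pics/{n}0.png',f['pixels'][:,:,::-1]);np.savez(f'{n}0.npz',**f)
    print(n,-f['R'].T@f['t'])
E
```

```text
0.0 [ 0.15447258 -0.60532072  0.40392573] [[ 9.68959734e-01  2.47218381e-01 -3.26389003e-04]
 [ 2.47218592e-01 -9.68958608e-01  1.47768084e-03]
 [ 4.90524306e-05 -1.51250266e-03 -9.99998855e-01]] 0.08771615638544451 0.1633
top [0.40400863 0.06186356 1.19900648]
scene [ 1.40103218 -0.31384401  0.96718556]
```

View pics/top0.png

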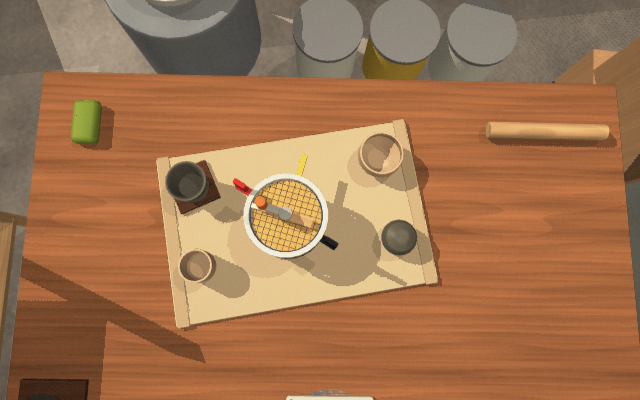

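View pics/scene0.png

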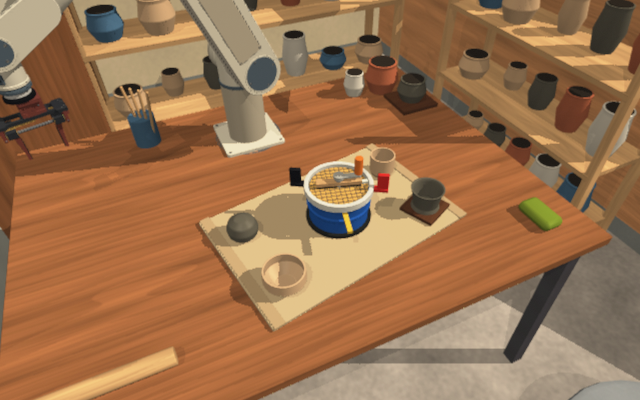

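The top view shows the sieve at (286,215), the red lug at (243,187), the yellow tab at (303,165), the knob at (260,202) and the black lug at (328,241). The raw pot is at (190,185), the cup at (197,265), the bowl at (381,154) and the clay at (399,237). Up in the image is +x.

```bash
cat > h.py <<'E'
import numpy as np,cv2
def ray(f,u,v,z):
    K,R,t=f['camera_matrix'],f['R'],f['t'];c=-R.T@t
    d=R.T@np.linalg.solve(K,np.array([u,v,1.]));return c+d*(z-c[2])/d[2]
def pts(f):
    v,u=np.mgrid[:400,:640];K=f['camera_matrix'];Z=f['z_map']
    P=np.stack([(u-K[0,2])/K[0,0]*Z,(v-K[1,2])/K[1,1]*Z,Z],-1)
    return (P-f['t'])@f['R']
def masks(f):
    h=cv2.cvtColor(f['pixels'],cv2.COLOR_RGB2HSV).astype(int);H,S,V=h[...,0],h[...,1],h[...,2]
    return dict(red=((H<4)|(H>175))&(S>200)&(V>90),yellow=(H>=25)&(H<=32)&(S>180)&(V>120),orange=(H>=6)&(H<=13)&(S>200)&(V>150),black=(V<45),white=(S<40)&(V>200))
E
python3 - <<'E'
from h import *
f=dict(np.load('top0.npz'));P=pts(f);m=masks(f)
roi=np.zeros((400,640),bool);roi[140:270,225:345]=1
for k,M in m.items():
    M=M&roi
    if k in('red','black'): M&=P[...,2]>0.12
    q=P[M];print(k,M.sum(),q.mean(0).round(3) if len(q) else'',np.percentile(q[:,2],[5,50,95]).round(3) if len(q) else'',)
# ring: depth between 0.13 and .145
Z=P[...,2];M=(Z>.134)&(Z<.146)&roi;q=P[M][:,:2]
hull=cv2.convexHull(np.argwhere(m['white']&roi)[:,::-1].astype(np.int32))
hp=hull[:,0].astype(float)
w=P[m['white']&roi&(Z>.125)&(Z<.15)]
print('white z',w.mean(0),len(w))
X=np.array([ray(f,u,v,.140)[:2] for u,v in hp])
A=np.c_[2*X,np.ones(len(X))];s=np.linalg.lstsq(A,(X**2).sum(1),rcond=None)[0]
r=np.sqrt(s[2]+s[0]**2+s[1]**2);print('circle',s[:2],r,np.abs(np.hypot(*(X-s[:2]).T)-r).max())
for k,z in (('red',.182),('black',.182),('orange',.224),('yellow',.109)):
    M=m[k]&roi&((P[...,2]>.1))
    if k in('red','black'): M&=P[...,2]>.165
    if k=='orange':M&=P[...,2]>.2
    vu=np.argwhere(M).mean(0);x=ray(f,vu[1],vu[0],z);d=x[:2]-s[:2]
    print(k,M.sum(),x.round(4),'r',np.hypot(*d).round(4),'ang',np.degrees(np.arctan2(d[1],d[0])).round(1))
for n,(u,v) in dict(cup=(197,265),raw=(187,182),bowl=(381,154),clay=(399,237)).items(): print(n,ray(f,u,v,.07).round(3))
c=cv2.resize(f['pixels'][140:270,220:350],(780,600)[:1]*2,interpolation=cv2.INTER_CUBIC)
cv2.imwrite('pics/c0.png',cv2.resize(c,(600,600))[:,:,::-1])
E
```

```text
red 73 [0.604 0.217 0.16 ] [0.132 0.163 0.184]
yellow 0  
orange 2 [0.557 0.159 0.223] [0.222 0.223 0.223]
black 114 [0.48  0.015 0.163] [0.133 0.178 0.184]
white 1135 [0.54  0.114 0.147] [0.137 0.141 0.144]
white z [0.5410096  0.11455151 0.1406098 ] 1128
circle [0.54508807 0.11605959] 0.09819931529174036 0.0008375694634948638
red 36 [0.6044 0.2173 0.182 ] r 0.1173 ang 59.6
black 64 [0.4791 0.0115 0.182 ] r 0.1237 ang -122.3
orange 2 [0.557  0.1585 0.224 ] r 0.044 ang 74.4
yellow 0 [nan nan nan] r nan ang nan
cup [0.426 0.332 0.07 ]
raw [0.633 0.369 0.07 ]
bowl [ 0.715 -0.121  0.07 ]
clay [ 0.502 -0.164  0.07 ]<stdin>:21: RuntimeWarning: Mean of empty slice.
  ret = um.true_divide(
```

View pics/c0.png

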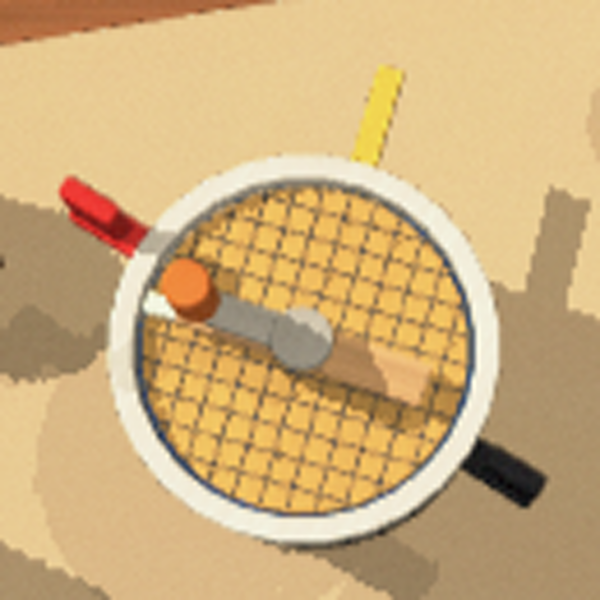

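The crop shows the red lug at crop (88,200), the yellow tab from (391,68) to (367,160), the knob top at (186,280), and the white mark at (157,305) partly hidden by the knob. Next I'll get the tab and knob angles.

Run:
```python
from h import *
f=dict(np.load('top0.npz'));P=pts(f)
h=cv2.cvtColor(f['pixels'],cv2.COLOR_RGB2HSV).astype(int)
print(h[165,301:306].tolist(),h[200,258:263].tolist())
c=np.array([.54509,.11606])
def ang(x): d=x[:2]-c;return np.hypot(*d).round(4),np.degrees(np.arctan2(d[1],d[0])).round(1)
for n,z,(r0,r1,c0,c1),lo in (('yellow',.109,(150,174,292,312),0.085),('knob',.224,(190,215,248,272),.2)):
    M=np.zeros((400,640),bool);M[r0:r1,c0:c1]=1
    M&=(P[...,2]>lo)
    if n=='yellow':M&=P[...,2]<.125
    vu=np.argwhere(M);mu=vu.mean(0);x=ray(f,mu[1],mu[0],z);print(n,M.sum(),x,ang(x),P[M].mean(0))
    if n=='yellow':
        X=np.array([ray(f,u,v,z)[:2] for v,u in vu]);w=np.linalg.svd(X-X.mean(0))[2][0];print(np.degrees(np.arctan2(w[1],w[0])))
print('crop white mark',ang(ray(f,220+157/4.615,140+305/4.615,.131)))
```

```text
[[25, 169, 241], [25, 172, 239], [24, 168, 241], [21, 159, 220], [19, 93, 230]] [[13, 192, 239], [13, 192, 240], [13, 190, 240], [13, 190, 239], [12, 189, 241]]
yellow 119 [0.67520138 0.0808247  0.109     ] (np.float64(0.1348), np.float64(-15.2)) [0.67507812 0.08080395 0.10960667]
164.72259210893947
knob 112 [0.56088184 0.16697591 0.224     ] (np.float64(0.0533), np.float64(72.8)) [0.55855076 0.16518092 0.23948546]
crop white mark (np.float64(0.0776), np.float64(75.2))
```

Emit:
play_rows --pt "0.23 -0.25 -0.25" --pt "0.46 -0.5 -0.5" --pt "0.69 -0.75 -0.5" --pt "0.92 -0.98 -0.5" --pt "0.92 -0.98 -0.5" --yaw '[0, 0, 0, 0, 0]' --fingers -1

```text
clock: 0.52
tcp_pos: [0.221, -0.4839, 0.4547]
ee_rot: [[0.968, 0.25, 0.0], [0.25, -0.968, 0.002], [0.001, -0.002, -1.0]]
contact_force: [-0.3, -1.4, 0.1]
opening: 0.0879
```

Emit:
play_rows --pt "0.23 -0.25 0" --pt "0.46 -0.5 0" --pt "0.69 -0.75 0" --pt "0.92 -0.98 0" --yaw '[0, 0, 0, 0]'

```text
clock: 0.85
tcp_pos: [0.2845, -0.3689, 0.4544]
ee_rot: [[0.969, 0.246, -0.0], [0.246, -0.969, 0.001], [-0.0, -0.001, -1.0]]
contact_force: [1.1, -0.2, -0.1]
opening: 0.0876
```

Emit:
play_rows --pt "0.23 -0.25 0" --pt "0.46 -0.5 0" --pt "0.69 -0.75 0" --pt "0.92 -0.98 0" --yaw '[0, 0, 0, 0]'

```text
clock: 1.18
tcp_pos: [0.3495, -0.251, 0.4545]
ee_rot: [[0.969, 0.247, -0.0], [0.247, -0.969, 0.0], [-0.0, -0.0, -1.0]]
contact_force: [0.1, 0.1, -0.6]
opening: 0.0876
```

Emit:
play_rows --pt "0.23 -0.25 0" --pt "0.46 -0.5 0" --pt "0.69 -0.75 0" --pt "0.92 -0.98 0" --yaw '[0, 0, 0, 0]'

```text
clock: 1.52
tcp_pos: [0.4146, -0.1333, 0.4546]
ee_rot: [[0.969, 0.247, -0.0], [0.247, -0.969, 0.0], [-0.0, -0.0, -1.0]]
contact_force: [-0.3, -0.8, 0.1]
opening: 0.0874
```

Emit:
play_rows --pt "0.23 -0.25 0" --pt "0.46 -0.5 0" --pt "0.69 -0.75 0" --pt "0.92 -0.98 0" --yaw '[0, 0, 0, 0]'

```text
clock: 1.85
tcp_pos: [0.4796, -0.0155, 0.4545]
ee_rot: [[0.969, 0.247, -0.0], [0.247, -0.969, -0.0], [-0.0, -0.0, -1.0]]
contact_force: [0.8, -0.7, 0.2]
opening: 0.0876
```

Emit:
play_rows --pt "0.23 -0.25 0" --pt "0.46 -0.5 0" --pt "0.69 -0.75 0" --pt "0.92 -0.98 0" --yaw '[0, 0, 0, 0]'

```text
clock: 2.18
tcp_pos: [0.5447, 0.1023, 0.4543]
ee_rot: [[0.969, 0.248, -0.001], [0.248, -0.969, -0.0], [-0.001, 0.0, -1.0]]
contact_force: [0.3, -0.0, 0.3]
opening: 0.0877
```

Emit:
play_rows --pt "0.23 -0.25 0" --pt "0.46 -0.5 0" --pt "0.69 -0.75 0" --pt "0.92 -0.98 0" --yaw '[0, 0, 0, 0]'

```text
clock: 2.52
tcp_pos: [0.6096, 0.2199, 0.4541]
ee_rot: [[0.969, 0.248, -0.001], [0.248, -0.969, -0.0], [-0.001, 0.0, -1.0]]
contact_force: [0.1, -0.5, 0.9]
opening: 0.0877
```

Emit:
play_rows --pt "0 0 0" --pt "0 0 0" --pt "0 0 0" --pt "0 0 0" --yaw '[-0.15, -0.3, -0.45, -0.5]'

```text
clock: 2.85
tcp_pos: [0.6092, 0.2185, 0.4538]
ee_rot: [[0.797, 0.604, -0.001], [0.604, -0.797, -0.001], [-0.001, -0.0, -1.0]]
contact_force: [-0.1, -0.2, -0.5]
opening: 0.0873
```

Emit:
play_rows --pt "0 0 0" --pt "0 0 0" --pt "0 0 0" --pt "0 0 0" --pt "0 0 0" --yaw '[-0.15, -0.3, -0.45, -0.49, -0.49]'

```text
clock: 3.27
tcp_pos: [0.6091, 0.2181, 0.4541]
ee_rot: [[0.516, 0.856, -0.001], [0.856, -0.516, -0.0], [-0.001, -0.001, -1.0]]
contact_force: [-0.1, 1.9, 0.7]
opening: 0.0877
```

Run:
```python
from h import *
from plant import cams
f=cams.grab_frame('wrist');cv2.imwrite('pics/w1.png',f['pixels'][:,:,::-1]);P=pts(f);m=masks(f)
M=m['red']&(P[...,2]>.12);print(M.sum())
T=M&(P[...,2]>.172);print(T.sum(),P[T].mean(0),P[T].min(0),P[T].max(0))
```

```text
703
514 [0.60944943 0.2230709  0.18218903] [0.59785128 0.20736491 0.17207048] [0.65050979 0.28630908 0.43404565]
```

View pics/w1.png

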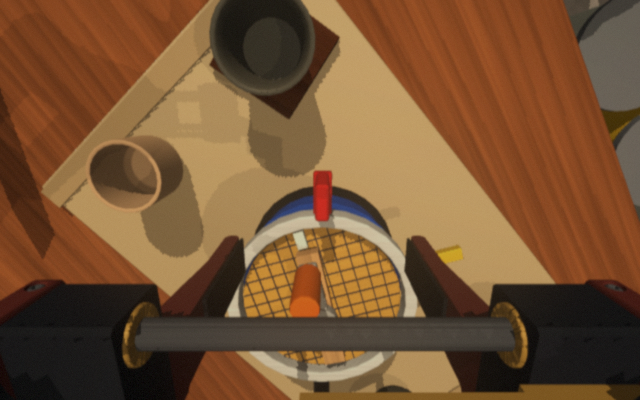

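The wrist view shows the red lug at (322,180), centred between the fingers and lined up with the radial axis; it measures (0.609, 0.223), which agrees with the top view. I'll descend and grip.

Emit:
play_rows --pt "0.04 -0.02 0.3" --pt "0.04 -0.02 0.6" --pt "0.04 -0.02 0.9" --pt "0.04 -0.02 1.0" --yaw '[0, 0, 0, 0]'

```text
clock: 3.65
tcp_pos: [0.608, 0.2222, 0.3501]
ee_rot: [[0.518, 0.855, -0.006], [0.855, -0.518, -0.002], [-0.005, -0.004, -1.0]]
contact_force: [-0.9, -0.4, 0.1]
opening: 0.0878
```

Emit:
play_rows --pt "0 0 0.15" --pt "0 0 0.27" --pt "0 0 0.27" --yaw '[0, 0, 0]'

```text
clock: 3.9
tcp_pos: [0.6088, 0.2225, 0.3256]
ee_rot: [[0.518, 0.856, -0.003], [0.856, -0.518, -0.001], [-0.003, -0.002, -1.0]]
contact_force: [-0.3, 0.0, -0.2]
opening: 0.0877
```

Emit:
play_rows --pt "0 0 0" --pt "0 0 0" --pt "0 0 0" --pt "0 0 0" --pt "0 0 0" --yaw '[0, 0, 0, 0, 0]' --fingers 1 --force 15

```text
clock: 4.32
tcp_pos: [0.6095, 0.2229, 0.3286]
ee_rot: [[0.517, 0.856, 0.001], [0.856, -0.517, 0.0], [0.001, 0.001, -1.0]]
contact_force: [-0.2, -0.0, 0.3]
opening: 0.0576
```

Emit:
play_rows --pt "0 0 0" --pt "0 0 0" --pt "0 0 0" --pt "0 0 0" --pt "0 0 0" --yaw '[0, 0, 0, 0, 0]'

```text
clock: 4.73
tcp_pos: [0.6093, 0.2228, 0.3277]
ee_rot: [[0.517, 0.856, -0.0], [0.856, -0.517, -0.0], [-0.0, -0.0, -1.0]]
contact_force: [-0.5, -0.2, 0.4]
opening: 0.0247
```

Emit:
play_rows --pt "0 0 0" --pt "0 0 0" --pt "0 0 0" --pt "0 0 0" --pt "0 0 0" --yaw '[0, 0, 0, 0, 0]'

```text
clock: 5.15
tcp_pos: [0.6093, 0.2228, 0.3276]
ee_rot: [[0.517, 0.856, -0.0], [0.856, -0.517, 0.0], [-0.0, -0.0, -1.0]]
contact_force: [-0.2, -0.2, 0.7]
opening: 0.012
```

Emit:
play_rows --pt "-0.003 0.087 0" --pt "-0.012 0.173 0" --pt "-0.027 0.259 0" --pt "-0.048 0.343 0" --pt "-0.075 0.426 0" --yaw '[0.089, 0.178, 0.267, 0.356, 0.444]'

```text
clock: 5.57
tcp_pos: [0.6418, 0.1943, 0.3276]
ee_rot: [[0.78, 0.626, -0.001], [0.626, -0.78, -0.0], [-0.001, -0.0, -1.0]]
contact_force: [-2.5, -0.2, 1.9]
opening: 0.0121
```

Gripped at 12 mm and the ring is turning with low force. Continuing.

Emit:
play_rows --pt "-0.003 0.087 0" --pt "-0.012 0.173 0" --pt "-0.027 0.259 0" --pt "-0.048 0.343 0" --pt "-0.075 0.426 0" --yaw '[0.089, 0.178, 0.267, 0.356, 0.444]'

```text
clock: 5.98
tcp_pos: [0.6629, 0.1563, 0.3277]
ee_rot: [[0.947, 0.322, -0.0], [0.322, -0.947, -0.0], [-0.0, -0.0, -1.0]]
contact_force: [-1.6, 0.9, 1.4]
opening: 0.012
```

Emit:
play_rows --pt "-0.003 0.087 0" --pt "-0.012 0.173 0" --pt "-0.027 0.259 0" --pt "-0.048 0.343 0" --pt "-0.075 0.426 0" --yaw '[0.089, 0.178, 0.267, 0.356, 0.444]'

```text
clock: 6.4
tcp_pos: [0.6698, 0.1136, 0.3276]
ee_rot: [[1.0, -0.021, 0.001], [-0.021, -1.0, 0.0], [0.001, -0.0, -1.0]]
contact_force: [1.2, 0.7, -0.8]
opening: 0.0121
```

Emit:
play_rows --pt "-0.003 0.087 0" --pt "-0.012 0.173 0" --pt "-0.027 0.259 0" --pt "-0.036 0.3 0" --pt "-0.036 0.3 0" --yaw '[0.089, 0.178, 0.267, 0.31, 0.31]'

```text
clock: 6.82
tcp_pos: [0.6656, 0.0826, 0.3277]
ee_rot: [[0.966, -0.26, 0.001], [-0.26, -0.966, -0.001], [0.001, 0.001, -1.0]]
contact_force: [3.7, -5.9, -1.6]
opening: 0.0123
```

Run:
```python
from plant import status
import numpy as np
o=status.get_obs();d=o['tcp_pos'][:2]-np.array([.54509,.11606]);print(d,np.hypot(*d),np.degrees(np.arctan2(d[1],d[0])),np.degrees(np.arctan2(o['ee_rot'][1][0],o['ee_rot'][0][0])),o['contact_force'],o['opening'],o['joint_positions'])
```

```text
[ 0.12051883 -0.03346689] 0.1250792561245535 -15.519451371692018 -15.084325849488605 [ 3.66884739 -5.87356794 -1.55954021] 0.012254787194242165 [ 6.07310217e+00  3.29675531e+01  9.00977300e+01 -1.01833207e-01
  5.68871825e+01  1.11213064e+02]
```

Emit:
play_rows --pt "0 0 0" --pt "0 0 0" --pt "0 0 0" --pt "0 0 0" --pt "0 0 0" --yaw '[0, 0, 0, 0, 0]' --fingers -1

```text
clock: 7.23
tcp_pos: [0.6653, 0.0842, 0.3277]
ee_rot: [[0.966, -0.259, -0.0], [-0.259, -0.966, 0.0], [-0.0, -0.0, -1.0]]
contact_force: [-0.1, -0.4, 0.0]
opening: 0.042
```

Emit:
play_rows --pt "0 0 -0.2" --pt "0 0 -0.5" --pt "0 0 -0.8" --pt "0 0 -1" --pt "0 0 -1" --yaw '[0, 0, 0, 0, 0]'

```text
clock: 7.65
tcp_pos: [0.6664, 0.0842, 0.4331]
ee_rot: [[0.966, -0.259, 0.008], [-0.259, -0.966, 0.001], [0.008, -0.003, -1.0]]
contact_force: [1.0, 0.6, 0.6]
opening: 0.0753
```

Emit:
play_rows --pt "-0.4 0 -0.1" --pt "-0.8 0 -0.2" --pt "-1 0 -0.2" --pt "-1 0 -0.2" --yaw '[0, 0, 0, 0]'

```text
clock: 7.98
tcp_pos: [0.5652, 0.1106, 0.4472]
ee_rot: [[0.966, -0.258, -0.003], [-0.258, -0.966, 0.0], [-0.003, 0.001, -1.0]]
contact_force: [1.4, 0.0, -1.4]
opening: 0.0875
```

Emit:
play_rows --pt "-0.4 0 0" --pt "-0.8 0 0" --pt "-1 0 0" --pt "-1 0 0" --yaw '[0, 0, 0, 0]'

```text
clock: 8.32
tcp_pos: [0.4692, 0.1362, 0.4467]
ee_rot: [[0.966, -0.258, -0.003], [-0.258, -0.966, -0.0], [-0.003, 0.001, -1.0]]
contact_force: [0.1, 0.5, 0.0]
opening: 0.0878
```

```bash
cat > look.py <<'E'
import sys
from h import *
from plant import cams,status
c=np.array([.54509,.11606])
o=status.get_obs();print(o['clock'],o['tcp_pos'],np.degrees(np.arctan2(o['ee_rot'][1][0],o['ee_rot'][0][0])),o['contact_force'])
for n in ('top','wrist','scene'):
    f=cams.grab_frame(n);cv2.imwrite(f'pics/{n}_{sys.argv[1]}.png',f['pixels'][:,:,::-1]);P=pts(f);m=masks(f);Z=P[...,2]
    h=cv2.cvtColor(f['pixels'],cv2.COLOR_RGB2HSV).astype(int)
    rad=np.hypot(P[...,0]-c[0],P[...,1]-c[1])
    for k,M in dict(red=m['red']&(Z>.172)&(Z<.19)&(rad>.09)&(rad<.15),tab=(h[...,0]>20)&(h[...,0]<32)&(h[...,1]>140)&(Z>.1)&(Z<.116)&(rad>.11)&(rad<.17),knob=(h[...,0]>5)&(h[...,0]<15)&(h[...,1]>170)&(Z>.215)&(Z<.24)&(rad<.085),black=(h[...,2]<60)&(Z>.172)&(Z<.19)&(rad>.09)&(rad<.15)).items():
        if M.sum()>8:
            x=P[M].mean(0);d=x[:2]-c;print(n,k,M.sum(),x.round(4),'r',np.hypot(*d).round(4),'ang',np.degrees(np.arctan2(d[1],d[0])).round(2))
E
python3 look.py 2; python3 -c "
import cv2;a=cv2.imread('pics/top_2.png');cv2.imwrite('pics/c2.png',cv2.resize(a[130:280,200:400],(800,600),interpolation=2))"
```

```text
8.3167 [0.46918683 0.13616098 0.44667975] -14.93222454291762 [0.09449361 0.53198336 0.0434788 ]
top red 22 [0.6574 0.0834 0.1802] r 0.117 ang -16.22
top tab 14 [0.6939 0.073  0.1097] r 0.1549 ang -16.15
top black 69 [0.425  0.1463 0.1819] r 0.1238 ang 165.88
wrist knob 1251 [0.5605 0.1654 0.2233] r 0.0517 ang 72.6
wrist black 460 [0.4269 0.1447 0.1808] r 0.1216 ang 166.38
scene red 45 [0.6683 0.078  0.1801] r 0.129 ang -17.18
scene tab 53 [0.6847 0.0741 0.1082] r 0.1458 ang -16.73
scene knob 52 [0.5647 0.1617 0.2218] r 0.0496 ang 66.75
scene black 26 [0.4304 0.1403 0.1796] r 0.1172 ang 168.05
```

View pics/c2.png

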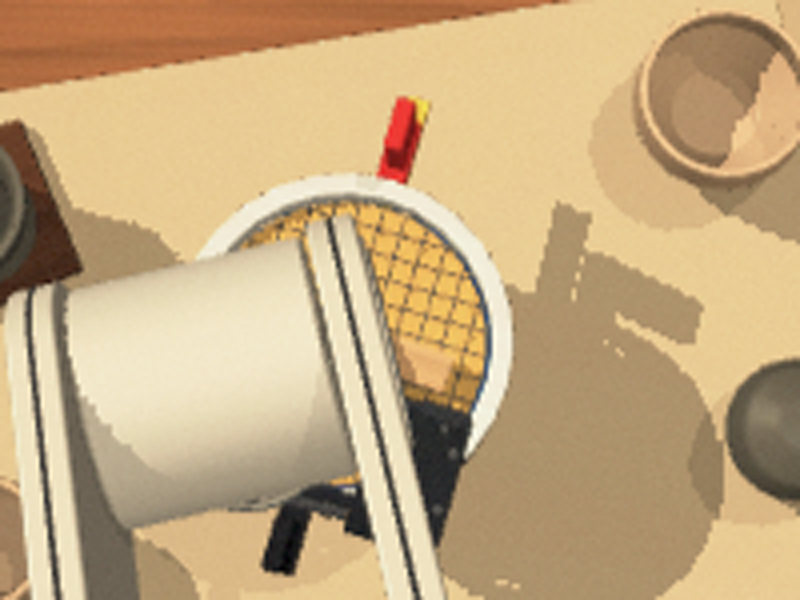

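The crop shows the red lug squarely over the yellow tab, whose end peeks out at (422,108). The red-to-black line lies at -15.1° and the tab at -15.2°, so the ring is locked. Now the knob.

Emit:
play_rows --pt "0.3 -0.2 0" --pt "0.6 -0.4 0" --pt "0.8 -0.54 0" --pt "0.8 -0.54 0" --yaw '[0, 0, 0, 0]'

```text
clock: 8.8
tcp_pos: [0.5685, 0.1678, 0.4471]
ee_rot: [[0.966, -0.26, 0.003], [-0.26, -0.966, 0.001], [0.003, -0.002, -1.0]]
contact_force: [-0.3, 0.3, 1.3]
opening: 0.0877
```

Emit:
play_rows --pt "0 0 0" --pt "0 0 0" --pt "0 0 0" --pt "0 0 0" --pt "0 0 0" --yaw '[-0.15, -0.3, -0.45, -0.6, -0.667]'

```text
clock: 9.22
tcp_pos: [0.5643, 0.1665, 0.447]
ee_rot: [[0.965, 0.264, -0.001], [0.264, -0.965, -0.0], [-0.001, 0.0, -1.0]]
contact_force: [0.4, -0.3, 0.2]
opening: 0.0876
```

Emit:
play_rows --pt "0 0 0" --pt "0 0 0" --pt "0 0 0" --pt "0 0 0" --pt "0 0 0" --yaw '[-0.15, -0.3, -0.45, -0.6, -0.667]'

```text
clock: 9.63
tcp_pos: [0.5642, 0.1665, 0.4471]
ee_rot: [[0.703, 0.711, -0.0], [0.711, -0.703, -0.0], [-0.0, -0.0, -1.0]]
contact_force: [-0.2, -0.5, -1.2]
opening: 0.0882
```

Emit:
play_rows --pt "0 0 0" --pt "0 0 0" --pt "0 0 0" --pt "0 0 0" --pt "0 0 0" --yaw '[-0.15, -0.3, -0.45, -0.6, -0.667]'

```text
clock: 10.05
tcp_pos: [0.5642, 0.1665, 0.4471]
ee_rot: [[0.253, 0.967, -0.0], [0.967, -0.253, -0.0], [-0.0, -0.0, -1.0]]
contact_force: [-0.8, 0.7, 0.5]
opening: 0.0878
```

```bash
python3 look.py 3
```

```text
10.05 [0.56420832 0.16649554 0.44707685] 75.32199501913803 [-0.80053422  0.72714375  0.50506029]
top red 21 [0.6595 0.0837 0.1805] r 0.1189 ang -15.77
top tab 14 [0.6938 0.073  0.1098] r 0.1549 ang -16.15
top knob 9 [0.5587 0.1583 0.2217] r 0.0443 ang 72.18
wrist red 477 [0.6646 0.0865 0.1798] r 0.1231 ang -13.89
wrist tab 232 [0.6828 0.0815 0.1086] r 0.142 ang -14.09
wrist knob 972 [0.5612 0.1689 0.2231] r 0.0552 ang 73.06
wrist black 640 [0.4258 0.1478 0.1798] r 0.1234 ang 165.09
scene red 42 [0.6683 0.0782 0.18  ] r 0.1289 ang -17.09
scene tab 53 [0.6855 0.0738 0.1082] r 0.1466 ang -16.75
scene knob 44 [0.565  0.1604 0.2218] r 0.0486 ang 65.79
scene black 27 [0.4314 0.1398 0.1799] r 0.1161 ang 168.18
```

View pics/wrist_3.png

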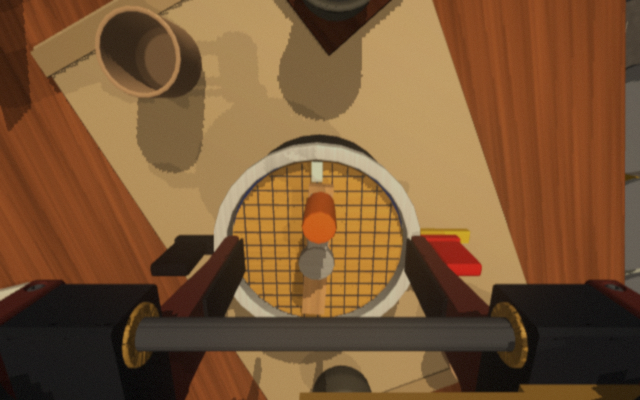

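The wrist view shows the knob top at (320,225), centred between the fingers, with the white mark at (317,170) and the red lug over the tab at the right. I'll descend and grip.

Emit:
play_rows --pt "0.016 -0.035 0.25" --pt "0.016 -0.035 0.5" --pt "0.016 -0.035 0.77" --pt "0.016 -0.035 0.77" --pt "0.016 -0.035 0.77" --yaw '[0, 0, 0, 0, 0]'

```text
clock: 10.62
tcp_pos: [0.5604, 0.1693, 0.3696]
ee_rot: [[0.26, 0.966, -0.003], [0.966, -0.26, -0.001], [-0.002, -0.003, -1.0]]
contact_force: [-0.1, 0.7, 1.0]
opening: 0.0878
```

Emit:
play_rows --pt "0 0 0" --pt "0 0 0" --pt "0 0 0" --pt "0 0 0" --pt "0 0 0" --yaw '[0, 0, 0, 0, 0]' --fingers 1 --force 20

```text
clock: 11.03
tcp_pos: [0.5606, 0.1696, 0.3716]
ee_rot: [[0.259, 0.966, 0.001], [0.966, -0.259, 0.0], [0.001, 0.001, -1.0]]
contact_force: [-0.0, 0.2, -0.1]
opening: 0.058
```

Emit:
play_rows --pt "0 0 0" --pt "0 0 0" --pt "0 0 0" --pt "0 0 0" --pt "0 0 0" --yaw '[0, 0, 0, 0, 0]'

```text
clock: 11.45
tcp_pos: [0.5605, 0.1695, 0.3706]
ee_rot: [[0.259, 0.966, -0.0], [0.966, -0.259, 0.0], [0.0, -0.0, -1.0]]
contact_force: [0.0, 0.1, 0.1]
opening: 0.0246
```

Emit:
play_rows --pt "0 0 0" --pt "0 0 0" --pt "0 0 0" --pt "0 0 0" --yaw '[0, 0, 0, 0]'

```text
clock: 11.78
tcp_pos: [0.5606, 0.1695, 0.3707]
ee_rot: [[0.259, 0.966, 0.0], [0.966, -0.259, -0.0], [-0.0, 0.0, -1.0]]
contact_force: [1.4, 0.5, -0.4]
opening: 0.0238
```

Run:
```python
from plant import status
import numpy as np
o=status.get_obs();c=np.array([.54509,.11606]);R=np.array(o['ee_rot'])
d=o['tcp_pos'][:2]-c;a=np.degrees(np.arctan2(d[1],d[0]));r=np.hypot(*d)
print(o['tcp_pos'],r,a,np.degrees(np.arctan2(R[1,0],R[0,0])),o['contact_force'],o['opening'])
r=.055;a0=72.8
for k in range(6):
  b=a0-60*k
  print([[round(float(x)*10,3) for x in (R[:2,:2].T@(r*np.array([np.cos(np.radians(b-s))-np.cos(np.radians(b)),np.sin(np.radians(b-s))-np.sin(np.radians(b))])))]+[0] for s in (12,24,36,48,60)])
```

```text
[0.56055054 0.16949232 0.37065505] 0.05562410780740141 73.86230298976719 75.01455185214215 [ 1.36462738  0.46782801 -0.39722007] 0.023811468579471192
[[-0.016, 0.114, 0], [-0.056, 0.222, 0], [-0.117, 0.319, 0], [-0.198, 0.401, 0], [-0.293, 0.465, 0]]
[[-0.107, 0.043, 0], [-0.22, 0.062, 0], [-0.335, 0.058, 0], [-0.446, 0.03, 0], [-0.55, -0.021, 0]]
[[-0.09, -0.071, 0], [-0.164, -0.159, 0], [-0.218, -0.261, 0], [-0.249, -0.372, 0], [-0.256, -0.487, 0]]
[[0.016, -0.114, 0], [0.056, -0.222, 0], [0.117, -0.319, 0], [0.198, -0.401, 0], [0.293, -0.465, 0]]
[[0.107, -0.043, 0], [0.22, -0.062, 0], [0.335, -0.058, 0], [0.446, -0.03, 0], [0.55, 0.021, 0]]
[[0.09, 0.071, 0], [0.164, 0.159, 0], [0.218, 0.261, 0], [0.249, 0.372, 0], [0.256, 0.487, 0]]
```

Emit:
play_rows --pt "-0.016 0.114 0" --pt "-0.056 0.222 0" --pt "-0.117 0.319 0" --pt "-0.198 0.401 0" --pt "-0.293 0.465 0" --yaw '[0, 0, 0, 0, 0]'

```text
clock: 12.2
tcp_pos: [0.5982, 0.1281, 0.3706]
ee_rot: [[0.259, 0.966, -0.003], [0.966, -0.259, -0.0], [-0.001, -0.003, -1.0]]
contact_force: [-10.7, 1.0, 8.1]
opening: 0.0233
```

Emit:
play_rows --pt "-0.107 0.043 0" --pt "-0.22 0.062 0" --pt "-0.335 0.058 0" --pt "-0.446 0.03 0" --pt "-0.55 -0.021 0" --yaw '[0, 0, 0, 0, 0]'

```text
clock: 12.62
tcp_pos: [0.5816, 0.0762, 0.3706]
ee_rot: [[0.26, 0.966, -0.002], [0.966, -0.26, 0.003], [0.002, -0.003, -1.0]]
contact_force: [-6.8, 11.4, 4.4]
opening: 0.0238
```

Emit:
play_rows --pt "-0.09 -0.071 0" --pt "-0.164 -0.159 0" --pt "-0.218 -0.261 0" --pt "-0.249 -0.372 0" --pt "-0.256 -0.487 0" --yaw '[0, 0, 0, 0, 0]'

```text
clock: 13.03
tcp_pos: [0.5288, 0.0638, 0.3707]
ee_rot: [[0.26, 0.966, 0.003], [0.966, -0.26, 0.001], [0.002, 0.003, -1.0]]
contact_force: [4.6, 3.3, -4.3]
opening: 0.0235
```

Emit:
play_rows --pt "0.016 -0.114 0" --pt "0.056 -0.222 0" --pt "0.117 -0.319 0" --pt "0.198 -0.401 0" --pt "0.293 -0.465 0" --yaw '[0, 0, 0, 0, 0]'

```text
clock: 13.45
tcp_pos: [0.4898, 0.1054, 0.3707]
ee_rot: [[0.259, 0.966, -0.001], [0.966, -0.259, -0.001], [-0.001, -0.0, -1.0]]
contact_force: [4.1, -1.6, -3.3]
opening: 0.0239
```

Emit:
play_rows --pt "0.107 -0.043 0" --pt "0.22 -0.062 0" --pt "0.335 -0.058 0" --pt "0.446 -0.03 0" --pt "0.55 0.021 0" --yaw '[0, 0, 0, 0, 0]'

```text
clock: 13.87
tcp_pos: [0.5071, 0.1587, 0.3706]
ee_rot: [[0.258, 0.966, -0.001], [0.966, -0.258, -0.0], [-0.001, -0.001, -1.0]]
contact_force: [1.6, -6.7, -0.1]
opening: 0.0234
```

Emit:
play_rows --pt "0.09 0.071 0" --pt "0.164 0.159 0" --pt "0.218 0.261 0" --pt "0.249 0.372 0" --pt "0.256 0.487 0" --yaw '[0, 0, 0, 0, 0]'

```text
clock: 14.28
tcp_pos: [0.5615, 0.1697, 0.3706]
ee_rot: [[0.258, 0.966, -0.002], [0.966, -0.258, -0.001], [-0.001, -0.002, -1.0]]
contact_force: [-6.0, -6.2, 4.8]
opening: 0.0237
```

Emit:
play_rows --pt "0 0 0" --pt "0 0 0" --pt "0 0 0" --yaw '[0, 0, 0]'

```text
clock: 14.53
tcp_pos: [0.5618, 0.1692, 0.3707]
ee_rot: [[0.259, 0.966, 0.001], [0.966, -0.259, -0.0], [0.0, 0.001, -1.0]]
contact_force: [-0.1, -4.2, -0.4]
opening: 0.0236
```

Emit:
play_rows --pt "0 0 0" --pt "0 0 0" --pt "0 0 0" --pt "0 0 0" --pt "0 0 0" --yaw '[0, 0, 0, 0, 0]' --fingers -1

```text
clock: 14.95
tcp_pos: [0.5605, 0.1698, 0.3707]
ee_rot: [[0.258, 0.966, 0.0], [0.966, -0.258, 0.0], [0.0, -0.0, -1.0]]
contact_force: [-0.5, 0.4, -1.0]
opening: 0.0533
```

Emit:
play_rows --pt "0 0 0" --pt "0 0 0" --pt "0 0 0" --pt "0 0 0" --pt "0 0 0" --yaw '[0, 0, 0, 0, 0]'

```text
clock: 15.37
tcp_pos: [0.5605, 0.1695, 0.3707]
ee_rot: [[0.259, 0.966, 0.0], [0.966, -0.259, 0.0], [0.0, -0.0, -1.0]]
contact_force: [0.5, -0.4, -0.2]
opening: 0.086
```

Emit:
play_rows --pt "0 0 -0.25" --pt "0 0 -0.5" --pt "0 0 -0.75" --pt "0 0 -1" --pt "0 0 -1" --yaw '[0, 0, 0, 0, 0]'

```text
clock: 15.78
tcp_pos: [0.5615, 0.1698, 0.476]
ee_rot: [[0.259, 0.966, 0.008], [0.966, -0.259, 0.002], [0.004, 0.007, -1.0]]
contact_force: [-0.1, 0.3, 1.4]
opening: 0.0873
```

Emit:
play_rows --pt "-0.3 -0.3 0" --pt "-0.6 -0.6 0" --pt "-0.6 -0.9 0" --pt "-0.6 -1 0" --pt "-0.6 -1 0" --yaw '[0, 0, 0, 0, 0]'

```text
clock: 16.2
tcp_pos: [0.4465, 0.1375, 0.4705]
ee_rot: [[0.258, 0.966, -0.001], [0.966, -0.258, 0.0], [-0.0, -0.001, -1.0]]
contact_force: [1.0, -0.1, 0.3]
opening: 0.0882
```

Emit:
play_rows --pt "0 -0.3 0" --pt "0 -0.6 0" --pt "0 -0.8 0" --pt "0 -0.8 0" --yaw '[0, 0, 0, 0]'

```text
clock: 16.53
tcp_pos: [0.3696, 0.1588, 0.4705]
ee_rot: [[0.257, 0.966, -0.001], [0.966, -0.257, 0.0], [-0.0, -0.001, -1.0]]
contact_force: [-0.4, 0.2, -0.1]
opening: 0.0878
```

```bash
python3 look.py 4; python3 -c "
import cv2;a=cv2.imread('pics/top_4.png');cv2.imwrite('pics/c4.png',cv2.resize(a[110:335,150:450],(800,600),interpolation=2))"
```

```text
16.5333 [0.36964636 0.15877867 0.47045438] 75.1236721954754 [-0.36177161  0.20274936 -0.08327587]
top red 22 [0.6596 0.0836 0.1814] r 0.119 ang -15.83
top tab 14 [0.694  0.073  0.1093] r 0.155 ang -16.14
top knob 93 [0.5626 0.1671 0.2243] r 0.0539 ang 71.06
wrist knob 1113 [0.5587 0.1678 0.2225] r 0.0535 ang 75.28
wrist black 510 [0.4227 0.1482 0.1805] r 0.1266 ang 165.3
scene red 44 [0.668  0.0785 0.1799] r 0.1285 ang -17.02
scene tab 55 [0.685  0.0739 0.1079] r 0.1461 ang -16.78
scene knob 48 [0.5659 0.1617 0.2217] r 0.0502 ang 65.47
scene black 27 [0.4307 0.1401 0.1794] r 0.1169 ang 168.15
```

View pics/c4.png

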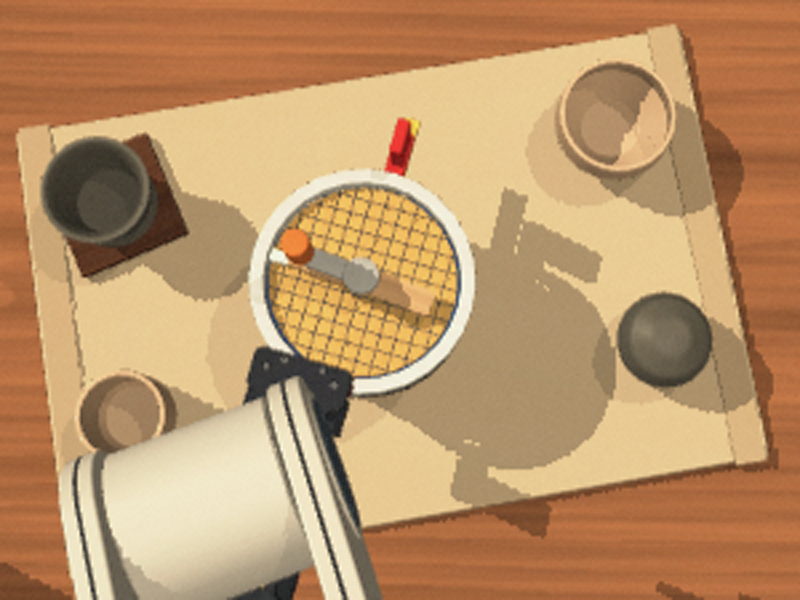

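The final crop shows the red lug over the tab at (403,130), the knob beside the white mark at (295,245), the pots and clay in place, and the gripper clear of everything.

```bash
python3 -c "
from plant import ticket;print(ticket.hand_in())"
```

```text
the job is handed in; nothing more can be done
None
```

The job is done and handed in at about 16.5 s of the 64 s allowed. No verdict was reported.

- **Ring:** I gripped the red lug, turned the ring about 74° clockwise and let go. After release the line between the two lugs lay at -15.1° and the yellow tab at -15.2°, so it stands within the allowed 5°. In the last pictures the red lug and tab still agreed to within about 0.3°.
- **Crank:** I gripped the orange knob, took it one full circle clockwise and let go. The knob ended at about 71–75° against 74.8° for the white mark, which is at most about 0.065 rad off (0.2 allowed).
- **Camera disagreement:** The scene camera put the knob near 65.5°. It only sees the knob's near side, and it read about the same before the turn, so I trusted the top and wrist views.
- **Everything else:** The pots and clay looked in place in the last picture, by eye only. The gripper is open and clear, with contact force near zero. The largest force I saw was about 14 N, while turning the crank.

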